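Lay the star printing block on its back against the stop bar

TASK

On the steel proof bed two wooden printing blocks stand on end. Push over the block with the red star face so that it lies on its back on the bed with the star up, then push it along the bed until its head is snug and square against the brass stop bar. Do not pick it up, and leave the blue ring block, the ink tin and the composing stick as they are.

Things in the scene. Friction and masses are not known exactly. Their poses are not given: they have to be found in the camera images.
- bed: Fixed dark steel plate on the table, 280 (x) by 360 (y) by 6 mm thick, placed and turned anew each time (yaw up to 0.4 rad). Origin: centre of its underside; z up. On it a straight brass stop bar, 20 mm wide, its top 22 mm above the table, runs the full length along the bed's y near the -x edge (robot side); its flat stop face looks to the bed's +x
- bar_face (a point): Midpoint of the lower edge of the bar's stop face, level with the plate's top, at x = -105 mm in the bed's frame; axes as the bed's
- star_block: Loose wooden block, 0.08-0.15 kg, standing: 23 mm thick (x), 70 wide (y), 90 high (z). Its +x side is the printing face, red with a white six-pointed star, looking away from the bar (within 0.15 rad of the bed's +x); its back is 115 to 155 mm from the bar. Origin: centre of its foot; z runs foot to head. On its back, x points up and z at the bar. Pushed high on the face it tips, past 15 degrees it falls
- star_heel (a point): Middle of the rear lower edge of the star block (x = -11.5 mm, z = 0 in its frame), the edge on which it pivots; it stays down on the bed throughout the job
- star_head (a point): Centre of the star block's head (the end opposite its foot, 90 mm from it), the end that goes against the bar
- ring_block: Loose wooden block of the same size and stance, but with a blue face and a white ring; it stands beside the star block on the bed, 150 mm or more between centres; which is left and which is right varies. It stays standing where it is. Origin: centre of its foot; z up
- ink_tin: Loose round ink tin with a red band, 80 mm diameter, 60 mm high, standing on the table by the bed's +y end. Stays where it is. Origin: centre of its underside
- stick: Loose steel composing stick, a shallow tray 200 x 50 x 20 mm, lying along its own x on the table by the bed's -y end. Stays where it is. Origin: centre of its underside
Not all that is in view belongs to the job. Leave any green or purple look-alike of the star_block alone.

How it is judged:
By the outcome, as a careful person would: the job done as asked, in the order asked, and still so for the second after the job is handed in, with the robot touching nothing.
It also fails if it takes over 51 s, if anything falls off the work surface, if the arm or the gripper's body presses on something with over 40 N, if the wrist force passes 120 N, or if a joint passes its speed limit or range.

ROBOT

A 6-joint arm with a two-finger parallel gripper is mounted at the origin on the work surface. World frame = base frame: x ahead of the robot, y to its left, z up, the work surface at z = 0. Lengths are in m, angles in degrees, forces in N, time in s.
With the tool pointing down it reaches from about 0.4 to 0.825 m from the base axis. Payload 7 kg.
Tool frame: the origin (TCP) lies at the very end of the fingers, on their centre line; the grasp point (between the pads) lies 19 mm behind it (ctrl.grasp_offset is the distance from the TCP to the grasp point, in m); z points along the fingers, y is the line along which they close (so a half turn about z gives the same grasp; the last joint's range is limited). The gripper opens to 88 mm and grips with 3 to 60 N. Pads are 19 mm wide; open, the fingers measure 130 mm over their backs; the gripper's body (78 mm by 193 mm) begins 47 mm behind the grasp point.
Start: joints at [-56.431, 20.546, 0.682, 0, -70.136, -16.507], TCP at [0.198, -0.645, 0.227] pointing down, gripper open.
Joint ranges: [-176.03, 176.03], [-82.01, 121.73], [-58.28, 71.71], [-173.87, 95.51], [-174.79, -0.11], [-173.66, 173.66]. Speed limits (degrees/s): [136.94, 136.94, 172.46, 180, 180, 180].

INTERFACE

Orientations are given as [roll, pitch, yaw] about the fixed x, y, z axes, in that order (R = Rz(yaw) Ry(pitch) Rx(roll)).
In Python, from plant import ctrl gives the robot as it stands. The module is installed in compiled form; this text tells all that it offers.
- The arm moves only by the tool jog_arm, never from a script. Its argument "plan" is a list that holds one entry, the list of rows, each a list of 7 numbers: the opening, from 0 (shut) to 1 (fully open), then the shift along the tool's x, y, z in m, then the turn, a rotation vector about the tool's x, y, z in degrees. A call has 1 to 20 rows; each row is the pose to reach, as a shift and turn from the pose commanded when the call began, along the tool's axes at that moment; what a row does not reach only later rows make up. A row lasts 1/8 s, in which the tool goes at most 62.5 mm and 10.7 degrees, less where a joint would pass 70% of its speed; a pose out of reach is approached as far as the arm can. A call with a gripper value outside its range is refused whole. The fingers move at their own pace and stop on an object; the grip force is fixed at half the most. Time passes only in rows, so rows that repeat a pose let the fingers close. It gives the time, the measured TCP pose, the force, the opening and the grip force at its end, in the units of the state.
- ctrl.get_obs(): the state, without advancing time (a new reading comes with each control period).
- ctrl.snapshot(name): name is "scene" or "top" or "wrist"; returns a dict with "image" (480x640x3 uint8, red, green, blue), "vertical_fov" (degrees; the focal length in pixels is half the picture's height over the tangent of half this angle, whatever the lens; pixels are square), "cx", "cy" (the principal point, pixels), "k1" (the pictures are not rectified: a ray, as slopes to the right and down, at radius r is drawn at 1 + k1 r^2 times it, then the intrinsics apply), "R" (3x3) and "t" (3): a world point X has camera coordinates R X + t; the wrist camera has in their place "T_tool_cam" (4x4, takes a point from camera to tool coordinates, whose origin is the TCP and whose axes are the flange's). Camera axes: x right, y down, z forward; pixel columns grow to the right and rows downward; lengths in m; the calibration is good to about 2 mm. A picture is of the moment at which its call begins: read the wrist's pose just before it. There is no depth.
- ctrl.close_job(): hands the job in; it is judged then, once.
The state is a dict: "clock": time; "joint_pos": joint angles; "qvel": joint speeds; "tau": joint torques, N m; "tool_pos": TCP position; "orientation": TCP orientation; "force": force on the tool from outside, world axes, zero at the start; "moment": the same for the moment, N m; "opening": finger opening in m; "gripper_force": force on a finger pad.
Only numpy, scipy, OpenCV 4.12 (cv2) and the standard library are available. Lean on these libraries where they do the work, as an engineer would, in place of code of your own. Each camera call takes 0.05 s, during which the arm holds its last target. There are 200 camera calls.

## Working session

There is one attempt and no reset: what is moved stays moved. The work goes in short steps, Python scripts to look and compute and a tool call to move; the robot and the scene stay as the last step left them, time stands still between calls to the robot, and variables do not carry over. Pictures are saved under pics/ and viewed, at most 10 in all, crops included, and the job is handed in when it is done.

Besides the shell and the picture viewer there is one more tool, called after ">>>" as a command line: name --argument value ..., lists and objects as JSON in quotes. jog_arm: Moves the arm, as the interface text tells. Its arguments: {"type":"object","properties":{"plan":{"type":"array","items":{"type":"array","items":{"type":"array","items":{"type":"number"}}}}},"required":["plan"]}

```bash
mkdir -p pics; cat > h.py <<'E'
import numpy as np,cv2
from plant import ctrl
from scipy.spatial.transform import Rotation as Ro
def snap(n,f=None):
    s=ctrl.snapshot(n)
    if f: cv2.imwrite('pics/'+f,s['image'][:,:,::-1])
    return s
def ray(s,uv):
    f=240/np.tan(np.radians(s['vertical_fov'])/2)
    d=(np.array(uv,float)-[s['cx'],s['cy']])/f; p=d.copy()
    for _ in range(30): p=d/(1+s['k1']*(p@p))
    R=np.array(s['R']);return -R.T@np.array(s['t']),R.T@np.array([p[0],p[1],1])
def onz(s,uv,z):
    o,d=ray(s,uv);return o+d*(z-o[2])/d[2]
def tri(s1,a,s2,b):
    o1,d1=ray(s1,a);o2,d2=ray(s2,b);d1=d1/np.linalg.norm(d1);d2=d2/np.linalg.norm(d2)
    k=np.linalg.lstsq(np.c_[d1,-d2],o2-o1,rcond=None)[0]
    p,q=o1+d1*k[0],o2+d2*k[1];return (p+q)/2,np.linalg.norm(p-q)
E
python3 - <<'E'
from h import *
o=ctrl.get_obs();print(o)
import pickle
S={n:snap(n,n+'0.png') for n in('scene','top')}
for n in S: print(n,{k:S[n][k] for k in S[n] if k!='image'})
pickle.dump(S,open('S0.pkl','wb'))
E
```

```text
{'clock': 0.0, 'joint_pos': array([-5.64299302e+01,  2.05937536e+01,  6.33106937e-01, -1.98451202e-02,
       -7.01360105e+01, -1.65072238e+01]), 'qvel': array([ 0.04015888,  0.05362548,  0.01226061, -0.01724612,  0.07680937,
       -0.03301596]), 'tau': array([ 2.99754516e-03, -5.82716417e+01,  2.93052417e+01,  6.99702457e+00,
        6.89351640e-03, -1.69596965e-04]), 'tool_pos': array([ 0.19788781, -0.64482299,  0.22559232]), 'orientation': array([ 1.79902026e+02, -9.57993723e-03, -1.62943905e+02]), 'force': array([-0.15057365, -0.40215266, -0.79012275]), 'moment': array([0.0416299 , 0.01885453, 0.03668536]), 'gripper_force': 0.0, 'opening': 0.08742926592305234}
scene {'vertical_fov': 51.57633143648112, 'cx': 311.50284151708996, 'cy': 231.88759241132973, 'k1': -0.07979257478590017, 'R': array([[ 0.66053315,  0.7507457 ,  0.00876708],
       [ 0.61245434, -0.53203172, -0.5846725 ],
       [-0.434276  ,  0.391565  , -0.81122204]]), 't': array([-0.39080432, -0.3260232 ,  1.23901848])}
top {'vertical_fov': 43.469049274563716, 'cx': 313.71786616765513, 'cy': 234.18994772543655, 'k1': -0.1566183955468555, 'R': array([[-0.07101504, -0.99745949, -0.00560559],
       [-0.97647573,  0.07066596, -0.20371908],
       [ 0.20359765, -0.0089934 , -0.97901334]]), 't': array([0.01960662, 0.62257033, 1.00805121])}
```

View pics/scene0.png

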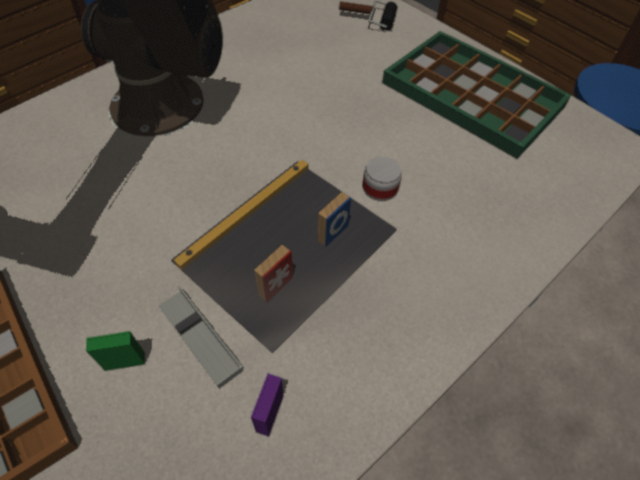

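View pics/top0.png

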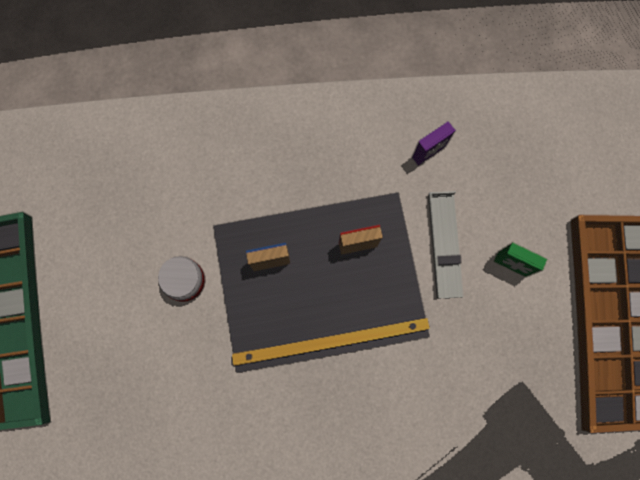

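The star candidates are the red-faced block (scene 275,272; top 360,240), the blue ring block (335,218; 267,257), the green block (115,350; 521,260), the purple block (267,404; 434,144) and the red-banded tin (382,178; 181,278). By the description I choose the red one, and I'll check it in a crop and measure.

```bash
python3 - <<'E'
from h import *
import pickle
S=pickle.load(open('S0.pkl','rb'))
T,C=S['top'],S['scene']
for s in(T,C):
    R=np.array(s['R']);print('cam',-R.T@np.array(s['t']))
a=T['image'][215:275,325:405];b=C['image'][235:310,245:325][:75]
a=cv2.resize(a,None,fx=6,fy=6,interpolation=cv2.INTER_CUBIC)[:,:400];a=cv2.resize(T['image'][215:275,335:395],(390,390),interpolation=cv2.INTER_CUBIC)
b=cv2.resize(C['image'][240:305,245:310],(390,390),interpolation=cv2.INTER_CUBIC)
cv2.imwrite('pics/crop.png',np.clip(np.hstack([a,b])[:,:,::-1]*1.5,0,255).astype(np.uint8))
def mask(s,h0,h1,sm,vm,roi):
    h=cv2.cvtColor(s['image'],cv2.COLOR_RGB2HSV);m=cv2.inRange(h,(h0,sm,vm),(h1,255,255))
    k=np.zeros_like(m);x0,y0,x1,y1=roi;k[y0:y1,x0:x1]=m[y0:y1,x0:x1];return k
def quad(m):
    c=max(cv2.findContours(m,0,1)[0],key=cv2.contourArea);r=cv2.boxPoints(cv2.minAreaRect(c));return cv2.contourArea(c),r,c
# bar
for n,s,roi in(('top',T,(210,300,450,380)),('scene',C,(160,150,320,275))):
    m=mask(s,15,32,130,70,roi);ar,r,c=quad(m);print(n,'bar',ar,r.round(1).tolist(), cv2.approxPolyDP(c,3,True)[:,0].tolist())
for nm,(h0,h1),rt,rs in(('starwood',(5,25),(330,215,390,260),(245,235,310,305)),('ringwood',(5,25),(240,235,295,275),(310,185,355,250))):
    for n,s,roi in(('top',T,rt),('scene',C,rs)):
        m=mask(s,h0,h1,70,80,roi);ar,r,c=quad(m);print(n,nm,ar,r.round(1).tolist(),cv2.approxPolyDP(c,2,True)[:,0].tolist())
h=cv2.cvtColor(C['image'],cv2.COLOR_RGB2HSV)
m=cv2.inRange(h,(170,120,50),(180,255,255))|cv2.inRange(h,(0,120,50),(5,255,255));k=0*m;k[235:305,245:310]=m[235:305,245:310]
ar,r,c=quad(k);print('red',ar,r.round(1).tolist(),cv2.approxPolyDP(c,2,True)[:,0].tolist())
E
```

```text
cam [ 0.40408033 -0.01537191  1.11383494]
cam [ 0.99588952 -0.3652163   0.81792852]
top bar 2159.0 [[231.0, 353.6000061035156], [426.79998779296875, 317.5], [429.0, 329.6000061035156], [233.1999969482422, 365.70001220703125]] [[428, 324], [424, 318], [234, 353], [233, 364], [286, 356], [424, 330]]
scene bar 1418.5 [[173.10000610351562, 259.70001220703125], [301.20001220703125, 157.0], [308.0, 165.60000610351562], [180.0, 268.20001220703125]] [[306, 163], [301, 161], [295, 165], [297, 170], [292, 167], [189, 247], [190, 255], [185, 251], [175, 262], [184, 265], [305, 168]]
top starwood 432.0 [[340.20001220703125, 234.0], [380.3999938964844, 225.89999389648438], [382.70001220703125, 237.5], [342.5, 245.5]] [[380, 227], [342, 234], [342, 243], [345, 245], [380, 238]]
scene starwood 405.5 [[252.89999389648438, 269.79998779296875], [281.8999938964844, 242.5], [289.70001220703125, 250.8000030517578], [260.79998779296875, 278.1000061035156]] [[286, 247], [280, 245], [254, 269], [262, 277], [289, 251]]
top ringwood 403.0 [[245.60000610351562, 253.10000610351562], [286.3999938964844, 244.89999389648438], [288.5, 255.5], [247.6999969482422, 263.70001220703125]] [[287, 248], [281, 246], [247, 253], [248, 263], [286, 256]]
scene ringwood 268.5 [[317.0, 212.8000030517578], [341.8999938964844, 189.5], [348.29998779296875, 196.3000030517578], [323.29998779296875, 219.60000610351562]] [[348, 196], [340, 192], [319, 211], [319, 215], [325, 218]]
red 205.5 [[261.79998779296875, 276.70001220703125], [289.79998779296875, 250.8000030517578], [303.0, 265.0], [275.0, 290.8999938964844]] [[290, 251], [263, 276], [264, 279], [273, 276], [274, 271], [286, 263], [290, 265], [290, 277]]
```

View pics/crop.png

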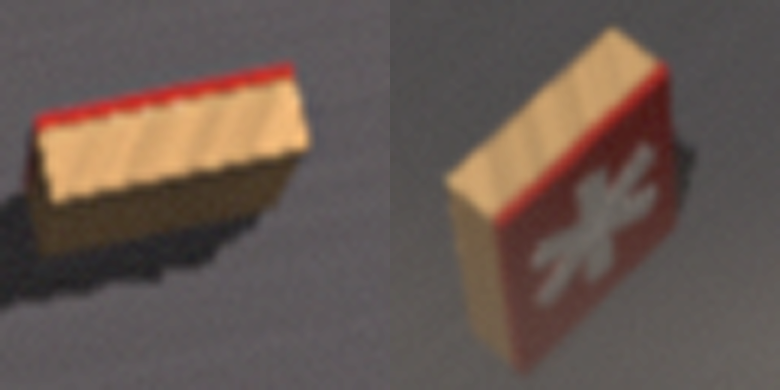

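The crop confirms a white six-pointed star on a red face. The head corners show in both views: top (340.8,233.2), (379.9,225.2), (382.4,237.8), (342.7,246.2), and scene (254.5,270), (282.5,244.5), (291,251), (262.5,277).

```bash
python3 - <<'E'
from h import *
import pickle
S=pickle.load(open('S0.pkl','rb'));T,C=S['top'],S['scene']
top=dict(bm=(382,237.4),bp=(342.3,245.8),fp=(340.4,232.8),fm=(379.5,224.8))
sc=dict(bm=(254,269.6),bp=(282.1,244.1),fp=(290.6,250.6),fm=(262,276.6))
P={}
for k in top:
    P[k],g=tri(T,top[k],C,sc[k]);print(k,P[k].round(4),'gap',g.round(4), 'top@.096',onz(T,top[k],.096)[:2].round(4),'sc@.096',onz(C,sc[k],.096)[:2].round(4))
print('foot front m',onz(C,(267.1,301.6),.006)[:2],'p',onz(C,(292.3,278.8),.006)[:2])
hd=cv2.cvtColor(T['image'],cv2.COLOR_RGB2HSV);m=cv2.inRange(hd,(15,110,60),(32,255,255))
up=[];lo=[]
for u in range(255,410):
    r=np.where(m[300:380,u])[0]+300
    if len(r)>6: up.append((u,r[0]-.5));lo.append((u,r[-1]+.5))
for n,e in(('up',up),('lo',lo)):
    vx,vy,x,y=cv2.fitLine(np.float32(e),cv2.DIST_HUBER,0,.01,.01).ravel()
    q=[(u,y+(u-x)*vy/vx) for u in(240,422)]
    for z in(.006,.022):
        a,b=[onz(T,p,z)[:2] for p in q];d=a-b;print('top',n,z,a.round(4),b.round(4),'yaw',np.degrees(np.arctan2(-d[0],d[1])).round(2))
# scene profile along v at u=230..250
print([C['image'][r,230].tolist() for r in range(208,232)])
hd=cv2.cvtColor(C['image'],cv2.COLOR_RGB2HSV);m=cv2.inRange(hd,(15,110,40),(32,255,255))
up=[];lo=[]
for u in range(200,285):
    r=np.where(m[140:280,u])[0]+140
    if len(r)>6: up.append((u,r[0]-.5));lo.append((u,r[-1]+.5))
for n,e in(('up',up),('lo',lo)):
    vx,vy,x,y=cv2.fitLine(np.float32(e),cv2.DIST_HUBER,0,.01,.01).ravel()
    q=[(u,y+(u-x)*vy/vx) for u in(190,300)]
    for z in(.006,.022):
        b,a=[onz(C,p,z)[:2] for p in q];d=a-b;print('scene',n,z,a.round(4),b.round(4),'yaw',np.degrees(np.arctan2(-d[0],d[1])).round(2))
E
```

```text
bm [ 0.6025 -0.142   0.0925] gap 0.0009 top@.096 [ 0.6016 -0.142 ] sc@.096 [ 0.6046 -0.1427]
bp [ 0.5929 -0.0721  0.0919] gap 0.001 top@.096 [ 0.5919 -0.0723] sc@.096 [ 0.5954 -0.0733]
fp [ 0.6152 -0.0707  0.0952] gap 0.0005 top@.096 [ 0.6149 -0.0709] sc@.096 [ 0.6157 -0.0708]
fm [ 0.6241 -0.1402  0.095 ] gap 0.0009 top@.096 [ 0.6241 -0.1397] sc@.096 [ 0.6244 -0.1409]
foot front m [ 0.62607513 -0.13870829] p [ 0.61940269 -0.07276098]
top up 0.006 [0.4254 0.124 ] [ 0.4626 -0.213 ] yaw 6.31
top up 0.022 [0.4251 0.122 ] [ 0.4618 -0.2101] yaw 6.31
top lo 0.006 [0.4027 0.1252] [ 0.4399 -0.2107] yaw 6.32
top lo 0.022 [0.4027 0.1232] [ 0.4394 -0.2079] yaw 6.32
[[138, 131, 120], [139, 131, 120], [138, 130, 119], [132, 125, 115], [117, 110, 102], [97, 90, 83], [95, 82, 64], [119, 95, 54], [139, 107, 53], [147, 112, 52], [147, 113, 52], [147, 113, 53], [147, 114, 52], [148, 114, 52], [149, 115, 53], [149, 115, 54], [142, 108, 50], [121, 94, 43], [93, 73, 35], [73, 58, 26], [69, 54, 28], [66, 52, 31], [64, 53, 37], [59, 52, 45]]
scene up 0.006 [0.3938 0.1394] [ 0.4288 -0.1772] yaw 6.3
scene up 0.022 [0.4057 0.1295] [ 0.44   -0.1809] yaw 6.3
scene lo 0.006 [ 0.6259 -0.0592] [ 0.3699 -0.1387] yaw -72.75
scene lo 0.022 [ 0.6331 -0.0652] [ 0.3822 -0.1431] yaw -72.75
```

>>> jog_arm --plan '[[[0,-0.606,0.3835,0,0,0,10.7],[0,-0.606,0.3835,0,0,0,10.7],[0,-0.606,0.3835,0,0,0,10.7],[0,-0.606,0.3835,0,0,0,10.7],[0,-0.606,0.3835,0,0,0,10.7],[0,-0.606,0.3835,0,0,0,10.7],[0,-0.606,0.3835,0,0,0,10.7],[0,-0.606,0.3835,0,0,0,10.7],[0,-0.606,0.3835,0,0,0,10.7],[0,-0.606,0.3835,0,0,0,10.7],[0,-0.606,0.3835,0,0,0,10.7],[0,-0.606,0.3835,0,0,0,10.7],[0,-0.606,0.3835,0,0,0,10.7],[0,-0.606,0.3835,0,0,0,10.7],[0,-0.606,0.3835,0.05,0,0,10.7],[0,-0.606,0.3835,0.1,0,0,10.7],[0,-0.606,0.3835,0.14,0,0,10.7],[0,-0.606,0.3835,0.145,0,0,10.7],[0,-0.606,0.3835,0.145,0,0,10.7]]]'

```text
clock: 2.48
tool_pos: [0.6653, -0.1016, 0.0829]
orientation: [-180.0, 0.1, -173.7]
force: [1.4, -0.7, 1.1]
opening: 0.0003
gripper_force: 0.0
```

```bash
python3 - <<'E'
from h import *
o=ctrl.get_obs();print(o['clock'],o['tool_pos'],o['orientation'],o['force'],o['opening'])
s=snap('scene');t=snap('top')
a=cv2.resize(s['image'][170:330,200:360],(400,400));b=cv2.resize(t['image'][150:310,270:430],(400,400))
cv2.imwrite('pics/c2.png',np.clip(np.hstack([a,b])[:,:,::-1]*1.4,0,255).astype(np.uint8))
E
```

```text
2.475 [ 0.66525715 -0.1016273   0.08286456] [-1.79970625e+02  5.69567091e-02 -1.73662174e+02] [ 1.37268614 -0.67649815  1.13351219] 0.00030369884495069554
```

View pics/c2.png

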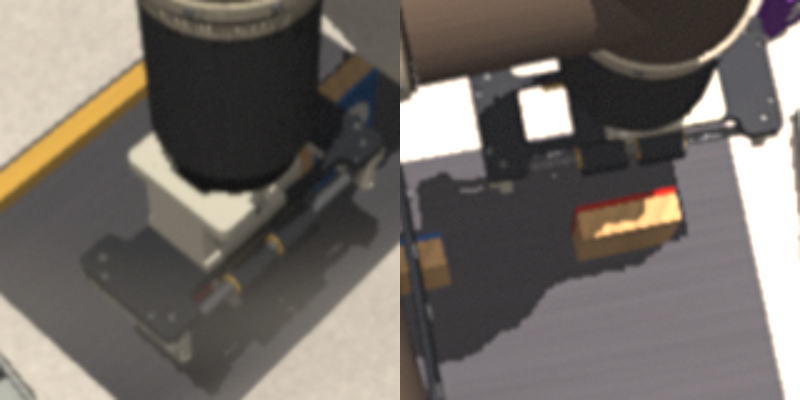

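The gripper sits parallel in front of the red face: in the right half of the crop the fingers are at about (632,150) and the block at (630,215). The block is untouched, so I push next.

>>> jog_arm --plan '[[[0,0.015,0,0.003,0,0,0],[0,0.028,0,0.003,0,0,0],[0,0.032,0,0.003,0,0,0],[0,0.035,0,0.003,0,0,0],[0,0.038,0,0.003,0,0,0],[0,0.041,0,0.003,0,0,0],[0,0.044,0,0.003,0,0,0],[0,0.047,0,0.003,0,0,0],[0,0.049,0,0.003,0,0,0],[0,0.051,0,0.003,0,0,0],[0,0.053,0,0.003,0,0,0],[0,0.055,0,0.003,0,0,0],[0,0.057,0,0.003,0,0,0],[0,0.059,0,0.003,0,0,0],[0,0.061,0,0.003,0,0,0],[0,0.063,0,0.003,0,0,0],[0,0.063,0,0.003,0,0,0],[0,0.063,0,0.003,0,0,0]]]'

```text
clock: 4.82
tool_pos: [0.6023, -0.1078, 0.0786]
orientation: [-180.0, 0.0, -173.6]
force: [-0.2, 0.4, -0.4]
opening: 0.0003
gripper_force: 0.0
```

```bash
python3 - <<'E'
from h import *
o=ctrl.get_obs();print(o['tool_pos'],o['force'])
s=snap('scene');t=snap('top')
a=cv2.resize(s['image'][170:330,180:340],(400,400));b=cv2.resize(t['image'][180:340,270:430],(400,400))
cv2.imwrite('pics/c3.png',np.clip(np.hstack([a,b])[:,:,::-1]*1.4,0,255).astype(np.uint8))
E
```

```text
[ 0.60227463 -0.10781889  0.0785891 ] [-0.20963946  0.44072424 -0.44942841]
```

View pics/c3.png

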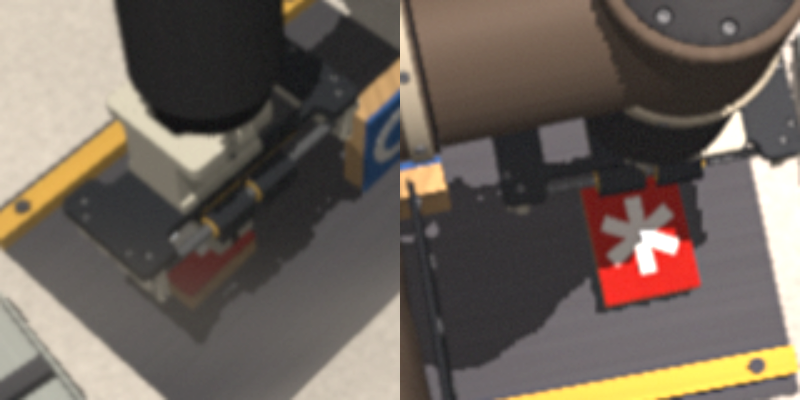

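The block has fallen on its back with the star up (right half of the crop, about (645,245)), head toward the bar. I'll back off and measure.

>>> jog_arm --plan '[[[0,-0.04,0,0,0,0,0],[0,-0.08,0,0,0,0,0],[0,-0.085,0,0,0,0,0],[0,-0.085,0,0,0,0,0]]]'

```text
clock: 5.42
tool_pos: [0.6863, -0.0984, 0.0778]
orientation: [180.0, -0.1, -173.6]
force: [-0.5, -0.1, 0.1]
opening: 0.0005
gripper_force: 0.0
```

```bash
cat > m.py <<'E'
from h import *
import sys
o=ctrl.get_obs();print(o['clock'],o['tool_pos'],o['orientation'],o['force'])
t=snap('top')
h=cv2.cvtColor(t['image'],cv2.COLOR_RGB2HSV)
m=cv2.inRange(h,(170,110,40),(180,255,255))|cv2.inRange(h,(0,150,40),(4,255,255))
k=0*m;k[200:345,320:420]=m[200:345,320:420];k=cv2.morphologyEx(k,cv2.MORPH_CLOSE,np.ones((9,9)))
c=max(cv2.findContours(k,0,1)[0],key=cv2.contourArea)
q=np.array([onz(t,p,.029)[:2]*1000 for p in c[:,0]],np.float32)
r=cv2.minAreaRect(q);print('px',cv2.boundingRect(c),'rect mm',r);B=cv2.boxPoints(r);print(B.round(1).tolist())
n=np.array([np.cos(np.radians(6.3)),np.sin(np.radians(6.3))])
p0=np.array([425.1,122.0]);print('corner dist to bar face',((B-p0)@n).round(1),'along',(B@[-n[1],n[0]]).round(1))
print('tool along',o['tool_pos'][:2]@[-n[1],n[0]],'tool dist',(o['tool_pos'][:2]*1000-p0)@n)
cv2.imwrite('pics/'+sys.argv[1],np.clip(cv2.resize(t['image'][190:370,210:450],(800,600),interpolation=cv2.INTER_CUBIC)[:,:,::-1]*1.4,0,255).astype(np.uint8))
E
python3 m.py c4.png
python3 - <<'E'
from h import *
import pickle
T=pickle.load(open('S0.pkl','rb'))['top']
n=np.array([np.cos(.11),np.sin(.11)])
for p in((288.5,255.5),(286.4,244.9)):
    q=onz(T,p,.096)[:2];print('ring corner',q,'along',q@[-n[1],n[0]])
E
```

```text
5.425 [ 0.68625802 -0.09839102  0.07783608] [ 1.79990063e+02 -6.94950912e-02 -1.73648297e+02] [-0.53418952 -0.06182498  0.14610549]
px (342, 246, 48, 57) rect mm ((549.5086669921875, -113.92830657958984), (92.47533416748047, 71.78271484375), 7.795311450958252)
[[498.79998779296875, -84.5999984741211], [508.6000061035156, -155.8000030517578], [600.2000122070312, -143.1999969482422], [590.5, -72.0999984741211]]
corner dist to bar face [ 50.6  52.5 144.9 143.1] along [-138.9 -210.6 -208.2 -136.5]
tool along -0.17310288152788397 tool dist 235.39642288055276
ring corner [0.58162828 0.02107837] along -0.04289918981115866
ring corner [0.60036019 0.02352431] along -0.042524389591624974
```

View pics/c4.png

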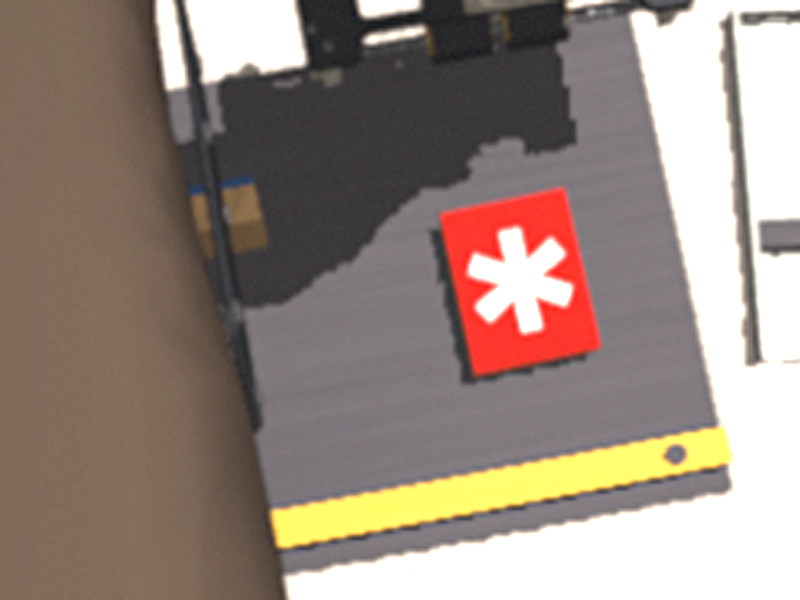

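The block lies star up at about (520,280) in the crop, its head 51 mm from the bar and turned about 1.5°. The tool is centred on its foot, and the ring block is 130 mm to the side. I'll lower and push.

>>> jog_arm --plan '[[[0,0,0,0.03,0,0,0],[0,0,0,0.055,0,0,0],[0,0.01,0,0.065,0,0,0],[0,0.03,0,0.065,0,0,0],[0,0.055,0,0.065,0,0,0],[0,0.07,0,0.065,0,0,0],[0,0.077,0,0.065,0,0,0],[0,0.081,0,0.065,0,0,0],[0,0.085,0,0.065,0,0,0],[0,0.089,0,0.065,0,0,0],[0,0.093,0,0.065,0,0,0],[0,0.097,0,0.065,0,0,0],[0,0.101,0,0.065,0,0,0],[0,0.105,0,0.065,0,0,0],[0,0.109,0,0.065,0,0,0],[0,0.113,0,0.065,0,0,0],[0,0.117,0,0.065,0,0,0],[0,0.12,0,0.065,0,0,0],[0,0.12,0,0.065,0,0,0]]]'

```text
clock: 7.85
tool_pos: [0.5668, -0.1118, 0.0134]
orientation: [180.0, -0.1, -173.6]
force: [0.2, -0.3, 0.1]
opening: 0.0002
gripper_force: 0.0
```

```bash
python3 m.py c5.png
```

```text
7.85 [ 0.56675345 -0.11177118  0.01343014] [ 1.79993721e+02 -5.20257870e-02 -1.73648711e+02] [ 0.22783039 -0.32082209  0.11751591]
px (348, 278, 46, 47) rect mm ((501.990234375, -118.46725463867188), (77.40902709960938, 72.43614196777344), 6.126552104949951)
[[459.6000061035156, -86.5999984741211], [467.3999938964844, -158.60000610351562], [544.2999877929688, -150.3000030517578], [536.5999755859375, -78.30000305175781]]
corner dist to bar face [11.4 11.2 88.6 88.9] along [-136.5 -208.9 -209.2 -136.7]
tool along -0.1732884853243412 tool dist 115.14528089227267
```

>>> jog_arm --plan '[[[0,0.003,0,0,0,0,0],[0,0.006,0,0,0,0,0],[0,0.008,0,0,0,0,0],[0,0.009,0,0,0,0,0],[0,0.01,0,0,0,0,0],[0,0.011,0,0,0,0,0],[0,0.011,0,0,0,0,0]]]'

```text
clock: 8.78
tool_pos: [0.5564, -0.1129, 0.0136]
orientation: [180.0, -0.0, -173.6]
force: [-0.1, -0.3, -1.0]
opening: 0.0008
gripper_force: 0.1
```

>>> jog_arm --plan '[[[0,0.0005,0,0,0,0,0],[0,0.001,0,0,0,0,0],[0,0.001,0,0,0,0,0]]]'

```text
clock: 9.15
tool_pos: [0.5555, -0.113, 0.0136]
orientation: [180.0, 0.0, -173.6]
force: [0.8, 0.6, -0.7]
opening: 0.0003
gripper_force: 0.3
```

Force is still near zero, so there's no contact with the bar yet. I'll continue in small steps.

>>> jog_arm --plan '[[[0,0.0005,0,0,0,0,0],[0,0.001,0,0,0,0,0],[0,0.001,0,0,0,0,0]]]'

```text
clock: 9.52
tool_pos: [0.5545, -0.1131, 0.0136]
orientation: [-180.0, -0.0, -173.6]
force: [0.3, 0.2, -0.6]
opening: 0.0005
gripper_force: 0.3
```

>>> jog_arm --plan '[[[0,0.0005,0,0,0,0,0],[0,0.001,0,0,0,0,0],[0,0.001,0,0,0,0,0]]]'

```text
clock: 9.9
tool_pos: [0.5535, -0.1133, 0.0136]
orientation: [-180.0, -0.0, -173.6]
force: [0.1, -0.5, 0.7]
opening: 0.0001
gripper_force: 0.3
```

```bash
python3 m.py c6.png
```

```text
9.9 [ 0.55348509 -0.11326692  0.01359365] [-1.79999831e+02 -1.54779177e-03 -1.73640421e+02] [ 0.12604682 -0.47549927  0.72058503]
px (349, 285, 46, 46) rect mm ((490.2371826171875, -119.728515625), (75.41560363769531, 72.05245971679688), 5.611287593841553)
[[449.20001220703125, -87.5999984741211], [456.20001220703125, -159.3000030517578], [531.2999877929688, -151.89999389648438], [524.2000122070312, -80.19999694824219]]
corner dist to bar face [ 0.9  0.1 75.5 76.4] along [-136.3 -208.4 -209.3 -137.2]
tool along -0.17331920028980463 tool dist 101.79291538385779
```

>>> jog_arm --plan '[[[0,0.0005,0,0,0,0,0],[0,0.001,0,0,0,0,0],[0,0.001,0,0,0,0,0]]]'

```text
clock: 10.32
tool_pos: [0.5533, -0.1133, 0.0138]
orientation: [-180.0, 0.1, -173.6]
force: [3.7, 0.7, -0.2]
opening: 0.0002
gripper_force: 1.7
```

>>> jog_arm --plan '[[[0,0.0005,0,0,0,0,0],[0,0.001,0,0,0,0,0],[0,0.001,0,0,0,0,0]]]'

```text
clock: 10.7
tool_pos: [0.5532, -0.1132, 0.0141]
orientation: [-180.0, 0.2, -173.6]
force: [6.6, 0.3, -0.6]
opening: 0.0007
gripper_force: 2.9
```

>>> jog_arm --plan '[[[0,0.0005,0,0,0,0,0],[0,0.0005,0,0,0,0,0]]]'

```text
clock: 10.95
tool_pos: [0.5532, -0.1133, 0.0143]
orientation: [-180.0, 0.2, -173.6]
force: [6.3, 0.4, -1.0]
opening: 0.0
gripper_force: 3.4
```

The block is stopped on the bar. I'll press a little more to square it, then retract and rise.

>>> jog_arm --plan '[[[0,0.001,0,0,0,0,0],[0,0.002,0,0,0,0,0],[0,0.0025,0,0,0,0,0],[0,0.0025,0,0,0,0,0]]]'

```text
clock: 11.45
tool_pos: [0.5531, -0.1133, 0.0151]
orientation: [-180.0, 0.5, -173.6]
force: [10.7, 0.7, 0.1]
opening: 0.0004
gripper_force: 5.4
```

>>> jog_arm --plan '[[[0,-0.003,0,0,0,0,0],[0,-0.006,0,0,0,0,0],[0,-0.015,0,0,0,0,0],[0,-0.05,0,0,0,0,0],[0,-0.1,0,0,0,0,0],[0,-0.12,0,-0.02,0,0,0],[0,-0.12,0,-0.08,0,0,0],[0,-0.12,0,-0.14,0,0,0],[0,-0.12,0,-0.16,0,0,0],[0,-0.12,0,-0.16,0,0,0]]]'

```text
clock: 12.7
tool_pos: [0.6685, -0.1005, 0.1755]
orientation: [-180.0, 0.1, -173.6]
force: [-0.0, -0.3, -0.7]
opening: 0.0003
gripper_force: 0.0
```

```bash
python3 m.py c7.png
```

```text
12.7 [ 0.66849377 -0.10054451  0.17551798] [-1.79998635e+02  1.46569102e-01 -1.73640284e+02] [-0.04902573 -0.32122018 -0.69071784]
px (348, 275, 47, 56) rect mm ((497.2181701660156, -118.4056167602539), (90.17576599121094, 71.4802017211914), 6.680720329284668)
[[448.29998779296875, -88.19999694824219], [456.6000061035156, -159.10000610351562], [546.2000122070312, -148.6999969482422], [537.7999877929688, -77.69999694824219]]
corner dist to bar face [-0.   0.5 90.6 90.2] along [-136.8 -208.3 -207.7 -136.2]
tool along -0.17329401635481073 tool dist 217.50313193120175
```

View pics/c7.png

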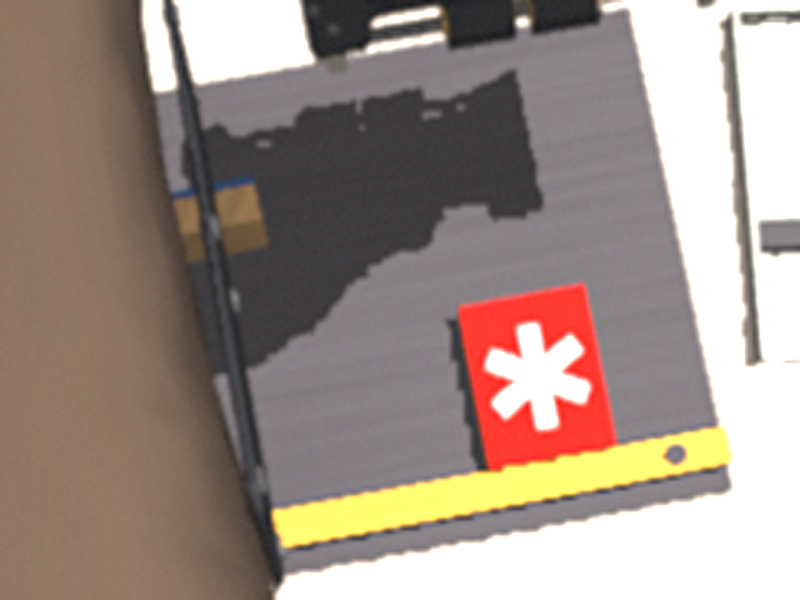

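The block lies star up with its head flush along the bar (crop (488,470) to (615,445)), yaw within about 0.4° of square and a gap of about 0. The ring block (at (220,215)) and the stick are unmoved. I'm handing it in.

```bash
python3 -c "
from plant import ctrl
print(ctrl.close_job())"
```

```text
the job is handed in; nothing more can be done
None
```

I tipped the star block onto its back, star up, and pushed it snug and square against the brass bar; the ring block, ink tin and stick were never touched, and the job is handed in at 12.7 s.

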